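Tuck the cover of the specimen carrier under its lip

TASK

Close the white specimen carrier for transport: with the fingertips, gently push its standing cover over from the outside until it lies flat, then hold it down and push it along so that its free edge slides fully under the lip on the opposite wall and stays there when you let go. Touch the cover only on its outer side; lift or carry nothing, keep the carrier where it stands, and leave the other things on the desk alone.

Things in the scene. Friction and masses are not known exactly. Their poses are not given: they have to be found in the camera images.
- carrier: Open white plastic specimen box, 140 x 130 mm, walls 55 mm high, about 1.6 kg, loose on the desk, with short red-capped vials inside (below the rim). Origin: centre of its underside. Its x axis points from the hinged side (x = -70 mm) to the side with the lip (x = +70 mm), y along the hinge, z up. It stands at differing angles about the vertical.
- hinge_mid (a point): Middle of the cover's hinge axis, fixed in the carrier at x = -68 mm, y = 0, 58 mm above the desk; the axis runs along the carrier's y.
- lip_edge (a point): Middle of the lip's inner edge, at its underside: carrier x = 50 mm, y = 0, 67 mm above the desk. The lip is a grey strip on the carrier's +x wall, 90 mm wide, 4 mm thick, reaching 20 mm inwards over the box (carrier x = 70 to 50 mm); its top is 71 mm above the desk.
- cover (a joint): Angle of the cover about its hinge, rad: 0 = flat over the box, 1.57 = upright, larger = leaning away from the lip (at most 2.3). Starts between 1.6 and 2.05. A weak spring opens it again (about 0.1 N m when flat) unless the lip holds it; tucked and released it rests against the lip's underside at about 0.06.
- panel (a joint): How far the cover is slid in its own plane, from the hinge towards its free edge, m: 0 = drawn back (at the start), 0.022 = fully home. About 2 N of friction; it stays where it is left. Flat and drawn back, the free edge is 8 mm short of the lip; fully home it is 14 mm under the lip. If slid out before it is flat, its edge lands on top of the lip.
- catch_foot (a point): Middle of the foot of the thumb catch on the cover's outer face, 70 mm from the hinge axis when drawn back (moves with the cover). The catch is a grey wedge, 70 mm wide along the hinge: a 10 mm high step facing the hinge, and a 25 mm ramp down towards the free edge. A fingertip set down between hinge and catch can push the cover along by the step.
- free_edge (a point): Middle of the cover's free edge, 110 mm from the hinge axis when drawn back. The cover is a white plate 4 mm thick (outer face 2 mm from the hinge plane), 118 mm wide; when flat its outer face lies 60 mm above the desk.
- liner: The grey inner face of the cover (94 x 108 mm), which faces down into the box when the cover is flat; it must not be touched. Origin on the hinge axis' middle, moving with the cover.
- tube_rack: Bystander: white rack of capped tubes, 100 x 160 mm, 86 mm high; origin under its centre.
- label_roll: Bystander: paper label roll lying flat, 64 mm across, 30 mm high; origin under its centre.
- reagent_jar: Bystander: small jar, 44 mm across, 55 mm high; origin under its centre.
- gel_bottle: Bystander: bottle, 60 mm across, 150 mm high; origin under its centre.
- marker: Bystander: marker pen lying on the desk, 105 mm long, 14 mm thick; origin under its centre.
- glove_box: Bystander: cardboard glove box, 220 x 120 mm, 75 mm high; origin under its centre.
- label_carton: Bystander: small open white carton, 100 x 120 mm, 70 mm high; origin under its centre.
Not all that is in view belongs to the job. What is shaped like the carrier but yellow is not meant.

How it is judged:
By the outcome, as a careful person would: the job done as asked, in the order asked, and still so for the second after the job is handed in, with the robot touching nothing.
It also fails if it takes over 48 s, if anything falls off the work surface, if the arm or the gripper's body presses on something with over 40 N, if the wrist force passes 120 N, or if a joint passes its speed limit or range.

ROBOT

A 6-joint arm with a two-finger parallel gripper is mounted at the origin on the work surface. World frame = base frame: x ahead of the robot, y to its left, z up, the work surface at z = 0. Lengths are in m, angles in rad, forces in N, time in s.
With the tool pointing down it reaches from about 0.3 to 0.875 m from the base axis. Payload 4.2 kg.
Tool frame: the origin (TCP) lies at the very end of the fingers, on their centre line; the grasp point (between the pads) lies 19 mm behind it; z points along the fingers, y is the direction in which the jaws open and shut (so a half turn about z gives the same grasp; the last joint's range is limited). The gripper opens to 85 mm and grips with 20 to 120 N. Pads are 22 mm wide; open, the fingers measure 114 mm over their backs; the gripper's body (76 mm by 85 mm) begins 54 mm behind the grasp point. The pads swing forward as they close: fully open they stand 13 mm farther back than shut.
Start: joints at [-1.187, 0.32, 1.565, -0, 1.257, -0.02], TCP at [0.226, -0.529, 0.231] pointing down, gripper open.
Joint ranges: [-3.11, 3.11], [-0.84, 2.01], [0.21, 2.61], [-1.34, 4.49], [0.05, 2.63], [-2.56, 2.56]. Speed limits (rad/s): [2.57, 2.57, 3.14, 3.14, 3.14, 3.14].

INTERFACE

Orientations are given as [roll, pitch, yaw] about the fixed x, y, z axes, in that order (R = Rz(yaw) Ry(pitch) Rx(roll)).
In Python, from station import get_state, snapshot, job_done gives the robot as it stands.
- The arm moves only by the shell command python3 -m pendant 'ROWS' [FORCE]. ROWS is JSON, a list of rows, each an object of numbers: "gripper": the closure in counts, from 0 (fully open) to 255 (shut); "x", "y", "z": the shift along the tool's x, y, z in mm; "ax", "ay", "az": the turn, a rotation vector about the tool's x, y, z in rad. In form: [{"gripper": .., "x": .., "y": .., "z": .., "ax": .., "ay": .., "az": ..}, ...]. A call has 1 to 20 rows; each row shifts and turns the commanded pose from where the row before left it, along the tool's axes as they then stand; what a row does not reach is not made up. A row lasts 1/12 s, in which the tool goes at most 41.7 mm and 7.16 degrees, less where a joint would pass 70% of its speed; a pose out of reach is approached as far as the arm can. A call is refused whole if a number of a shift passes 41.7 or a number of a turn 0.125, either way. A call with a gripper value outside its range is refused whole. The fingers move at their own pace and stop on an object; FORCE is the grip in N (left out, the last holds). Time passes only in rows, so rows that do not move let the fingers close. It gives the time, the measured TCP pose, the force and the opening at its end, in the units of the state.
- get_state(): the state, without advancing time (a new reading comes with each control period).
- snapshot(name): name is "side" or "top" or "wrist"; returns a dict with "img" (400x640x3 uint8, blue, green, red), "fovy" (degrees; the focal length in pixels is half the picture's height over the tangent of half this angle, whatever the lens; pixels are square), "cx", "cy" (the principal point, pixels), "world_from_camera" (4x4, takes a point from camera to world coordinates). Camera axes: x right, y up, looking along -z (the intrinsics and any distortion apply to the point x, -y, -z); pixel columns grow to the right and rows downward; lengths in m; the calibration is good to about 2 mm. A picture is of the moment at which its call begins. There is no depth.
- job_done(): hands the job in, once; it reports no verdict.
The state is a dict: "time_s": time; "joints": joint angles; "dq": joint speeds; "joint_torque": joint torques, N m; "tool_pos": TCP position; "orientation": TCP orientation; "wrist_force": force on the tool from outside, world axes, zero at the start; "wrist_torque": the same for the moment, N m; "opening": finger opening in m.
Only numpy, scipy, OpenCV 4.12 (cv2) and the standard library are available. Lean on these libraries where they do the work, as an engineer would, in place of code of your own. Each camera call takes 0.05 s, during which the arm holds its last target.

## Working session

There is one attempt and no reset: what is moved stays moved. The work goes in short steps, Python scripts to look and compute and a shell command to move; the robot and the scene stay as the last step left them, time stands still between calls to the robot, and variables do not carry over. Pictures are saved under pics/ and viewed, and the job is handed in when it is done.

```bash
ls; mkdir -p pics; python3 - <<'E'
from station import *
import cv2
print(get_state())
for n in ("side","top","wrist"):
    s=snapshot(n); cv2.imwrite(f"pics/{n}0.png",s["img"]); print(n,{k:v for k,v in s.items() if k!="img"})
E
```

```text
pics
{'time_s': 0.0, 'joints': array([-1.18703611e+00,  3.20267013e-01,  1.56568226e+00,  1.02630549e-05,
        1.25739568e+00, -1.99711816e-02]), 'dq': array([-3.66947819e-04,  1.81386242e-03, -5.60511124e-05,  2.07333311e-03,
       -1.09218365e-03, -9.22289447e-04]), 'joint_torque': array([-3.66194135e-04, -4.15513909e+01, -2.34161443e+01, -7.29856538e-05,
        8.09273275e-03, -7.03578635e-06]), 'tool_pos': array([ 0.22572891, -0.5283169 ,  0.2304953 ]), 'orientation': array([-3.13984090e+00, -4.47488367e-05,  4.03728189e-01]), 'wrist_force': array([-0.54759365,  0.58651665, -0.11704633]), 'wrist_torque': array([-0.02485289, -0.04658812,  0.02384892]), 'opening': 0.08520533694128761}
side {'fovy': 49.080858206782025, 'cx': 317.819915633517, 'cy': 201.56022910010336, 'world_from_camera': array([[-0.9572715 ,  0.14402087, -0.2507773 ,  0.15174051],
       [-0.28858888, -0.53165807,  0.79627643,  1.18085164],
       [-0.01864736,  0.83462428,  0.55050394,  0.88231954],
       [ 0.        ,  0.        ,  0.        ,  1.        ]])}
top {'fovy': 54.76536143843894, 'cx': 318.27063865476873, 'cy': 200.5218257492622, 'world_from_camera': array([[ 0.01938119,  0.99378964, -0.1095743 ,  0.40143819],
       [-0.99978142,  0.0184043 , -0.0099198 ,  0.0245145 ],
       [-0.00784155,  0.10974261,  0.99392911,  1.1497566 ],
       [ 0.        ,  0.        ,  0.        ,  1.        ]])}
wrist {'fovy': 58.64292844244249, 'cx': 319.9172947276951, 'cy': 199.75718689721535, 'world_from_camera': array([[ 0.39148526,  0.88392032,  0.25578148,  0.2901677 ],
       [-0.92018171,  0.37672621,  0.1065035 , -0.50107925],
       [-0.00221898, -0.27705999,  0.96085006,  0.37365907],
       [ 0.        ,  0.        ,  0.        ,  1.        ]])}
```

View pics/side0.png

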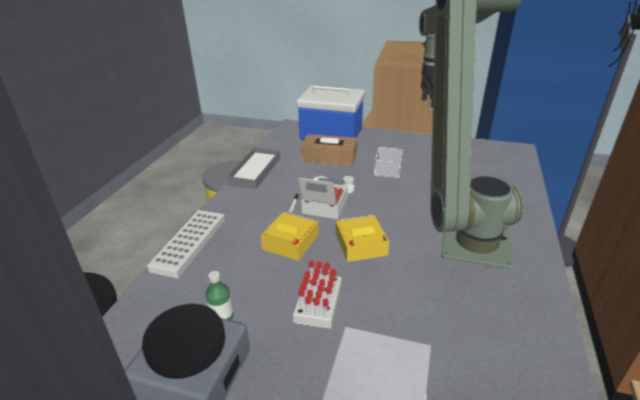

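View pics/top0.png

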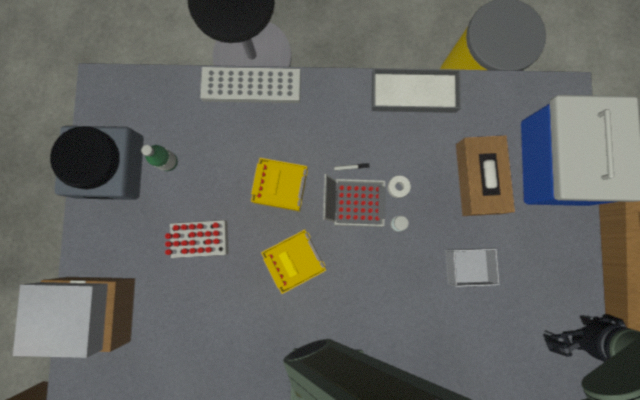

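View pics/wrist0.png

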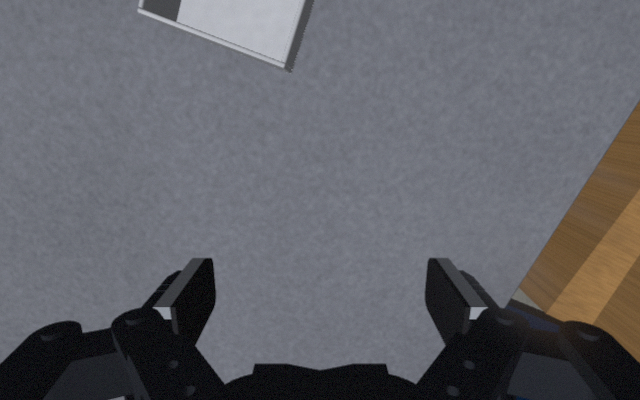

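The carrier is the white box at top (357,202), and the cover stands on its left side. The yellow boxes at (279,184) and (294,262) are decoys, and the small white carton at (472,267) holds no vials. I'll confirm this in enlarged crops.

```bash
python3 - <<'E'
import cv2
a=cv2.imread("pics/top0.png")[160:240,300:420]
cv2.imwrite("pics/topc.png",cv2.resize(a,None,fx=6.5,fy=6.5,interpolation=cv2.INTER_CUBIC))
a=cv2.imread("pics/side0.png")[165:225,280:370]
cv2.imwrite("pics/sidec.png",cv2.resize(a,None,fx=8,fy=8,interpolation=cv2.INTER_CUBIC))
E
```

```text
(no output)
```

View pics/topc.png

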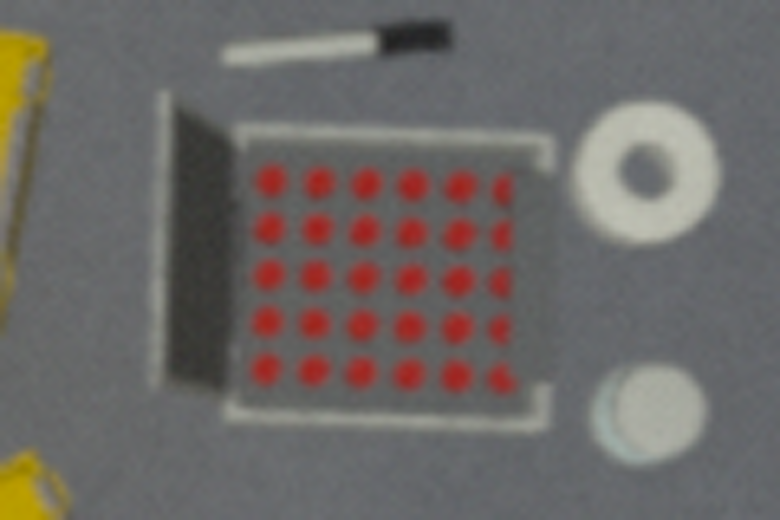

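View pics/sidec.png

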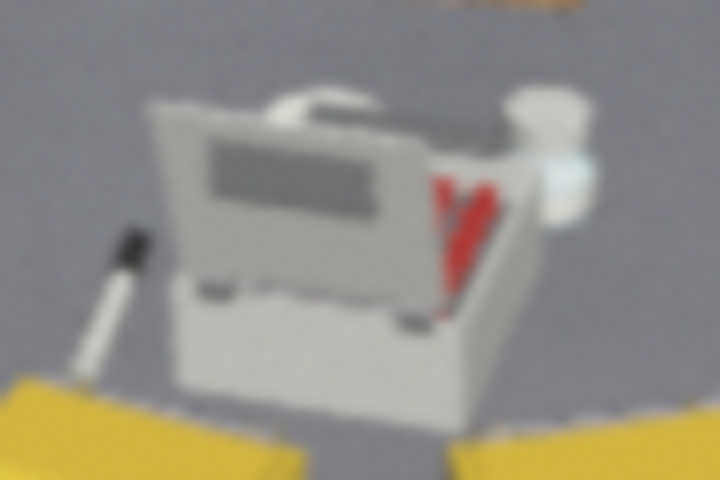

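```bash
cat > h.py <<'E'
import numpy as np
def cam(s): return s
def ray(s,u,v):
    T=np.array(s["world_from_camera"]); f=200/np.tan(np.radians(s["fovy"]/2))
    d=T[:3,:3]@np.array([(u-s["cx"])/f,-(v-s["cy"])/f,-1]); return T[:3,3],d
def at_z(s,u,v,z):
    o,d=ray(s,u,v); return o+d*(z-o[2])/d[2]
def proj(s,p):
    T=np.array(s["world_from_camera"]); f=200/np.tan(np.radians(s["fovy"]/2))
    c=T[:3,:3].T@(np.array(p)-T[:3,3]); return np.array([s["cx"]+f*c[0]/-c[2], s["cy"]-f*c[1]/-c[2]])
E
python3 - <<'E'
from station import *
from h import *
import numpy as np
np.set_printoptions(precision=4,suppress=True)
t=snapshot("top"); s=snapshot("side")
def T(u,v,z): return at_z(t,(u+.5)/6.5-.5+300,(v+.5)/6.5-.5+160,z)
def S(u,v,z): return at_z(s,(u+.5)/8-.5+280,(v+.5)/8-.5+165,z)
c=[T(232,125,.055),T(553,135,.055),T(549,432,.055),T(226,420,.055)]
for a in c: print(a)
print([np.linalg.norm(c[i]-c[(i+1)%4]) for i in range(4)], np.mean(c,0))
print("side base", S(180,388,0),S(465,430,0))
for th in (1.6,1.75,1.9,2.05):
  z=.058+.11*np.sin(th); print(th, T(165,92,z),T(155,385,z))
# bystanders
print("roll",T(648,172,.03),"jar",T(655,412,.055),"marker",T(222,55,.01),T(452,35,.01))
E
```

```text
[ 0.5857 -0.0121  0.055 ]
[ 0.5838 -0.1536  0.055 ]
[ 0.453  -0.1519  0.055 ]
[ 0.4555 -0.0114  0.055 ]
[np.float64(0.1415066393660565), np.float64(0.1308252533675675), np.float64(0.1405694544501306), np.float64(0.13017531771062585)] [ 0.5195 -0.0823  0.055 ]
side base [ 0.586  -0.0104  0.    ] [ 0.4571 -0.0127  0.    ]
1.6 [0.5795 0.0184 0.168 ] [0.4631 0.0203 0.168 ]
1.75 [0.5798 0.0184 0.1662] [0.4632 0.0203 0.1662]
1.9 [0.5805 0.0184 0.1621] [0.4635 0.0203 0.1621]
2.05 [0.5817 0.0183 0.1556] [0.4639 0.0202 0.1556]
roll [ 0.5719 -0.2004  0.03  ] jar [ 0.4626 -0.198   0.055 ] marker [ 0.6259 -0.0085  0.01  ] [ 0.6371 -0.1144  0.01  ]
```

```bash
python3 -m pendant '[{"gripper":255,"z":-25},{"gripper":255,"z":-25}]' 30; python3 -m pendant '[{"x":25.6,"y":-22.7},{"x":25.6,"y":-22.7},{"x":25.6,"y":-22.7},{"x":25.6,"y":-22.7},{"x":25.6,"y":-22.7},{"x":25.6,"y":-22.7},{"x":25.6,"y":-22.7},{"x":25.6,"y":-22.7},{"x":25.6,"y":-22.7},{"x":25.6,"y":-22.7},{"x":25.6,"y":-22.7},{"x":25.6,"y":-22.7},{"x":25.6,"y":-22.7},{"x":25.6,"y":-22.7},{"x":25.6,"y":-22.7},{"x":25.6,"y":-22.7},{"x":25.6,"y":-22.7},{"x":25.6,"y":-22.7},{"x":25.6,"y":-22.7},{"x":25.6,"y":-22.7}]'; python3 -m pendant '[{"az":-0.1158},{"az":-0.1158},{"az":-0.1158},{"az":-0.1158},{"az":-0.1158},{"az":-0.1158},{"az":-0.1158},{"az":-0.1158},{"az":-0.1158},{"az":-0.1158},{"ay":-0.1},{"ay":-0.1},{"ay":-0.1},{"ay":-0.1},{"ay":-0.1},{}]'
python3 - <<'E'
from station import *
import cv2
for n in ("side","top","wrist"):
    s=snapshot(n); cv2.imwrite(f"pics/{n}1.png",s["img"])
    print(n,s["world_from_camera"].round(4).tolist() if n=="wrist" else "")
print(get_state())
E
```

```text
side 
top 
wrist [[0.3915, 0.884, 0.2553, 0.2902], [-0.9202, 0.3764, 0.1076, -0.5012], [-0.001, -0.2771, 0.9608, 0.3742], [0.0, 0.0, 0.0, 1.0]]
{'time_s': 0.4, 'joints': array([-1.18703698e+00,  3.19746417e-01,  1.56466558e+00,  3.56249430e-06,
        1.25739715e+00, -1.99798738e-02]), 'dq': array([ 2.51477859e-04,  3.86177936e-05, -5.13740358e-04,  9.90013736e-04,
       -4.42268857e-04,  7.62228422e-04]), 'joint_torque': array([-2.43024868e-05, -4.14944136e+01, -2.34102559e+01,  9.06490136e-07,
        2.25347183e-03, -2.00883896e-07]), 'tool_pos': array([ 0.22588812, -0.52871794,  0.23118938]), 'orientation': array([-3.14137627e+00, -7.71321185e-06,  4.03738125e-01]), 'wrist_force': array([-0.35095333, -0.10594638, -0.46679847]), 'wrist_torque': array([-0.02957972, -0.00887371,  0.01143491]), 'opening': 0.08489579895009017}$[0]: bad value
$[0]: bad value
$[0]: bad value
```

Each row seems to need all its keys.

```bash
python3 -m pendant '[{"gripper":255,"x":0,"y":0,"z":-25,"ax":0,"ay":0,"az":0},{"gripper":255,"x":0,"y":0,"z":-25,"ax":0,"ay":0,"az":0}]' 30
```

```text
time_s: 0.57
tool_pos: [0.2256, -0.5279, 0.2804]
orientation: [-3.137, -0.0, 0.404]
wrist_force: [1.5, -0.6, 0.7]
opening: 0.0642
```

```bash
python3 -m pendant '[{"gripper":255,"x":25.6,"y":-22.7,"z":0,"ax":0,"ay":0,"az":0},{"gripper":255,"x":25.6,"y":-22.7,"z":0,"ax":0,"ay":0,"az":0},{"gripper":255,"x":25.6,"y":-22.7,"z":0,"ax":0,"ay":0,"az":0},{"gripper":255,"x":25.6,"y":-22.7,"z":0,"ax":0,"ay":0,"az":0},{"gripper":255,"x":25.6,"y":-22.7,"z":0,"ax":0,"ay":0,"az":0},{"gripper":255,"x":25.6,"y":-22.7,"z":0,"ax":0,"ay":0,"az":0},{"gripper":255,"x":25.6,"y":-22.7,"z":0,"ax":0,"ay":0,"az":0},{"gripper":255,"x":25.6,"y":-22.7,"z":0,"ax":0,"ay":0,"az":0},{"gripper":255,"x":25.6,"y":-22.7,"z":0,"ax":0,"ay":0,"az":0},{"gripper":255,"x":25.6,"y":-22.7,"z":0,"ax":0,"ay":0,"az":0},{"gripper":255,"x":25.6,"y":-22.7,"z":0,"ax":0,"ay":0,"az":0},{"gripper":255,"x":25.6,"y":-22.7,"z":0,"ax":0,"ay":0,"az":0},{"gripper":255,"x":25.6,"y":-22.7,"z":0,"ax":0,"ay":0,"az":0},{"gripper":255,"x":25.6,"y":-22.7,"z":0,"ax":0,"ay":0,"az":0},{"gripper":255,"x":25.6,"y":-22.7,"z":0,"ax":0,"ay":0,"az":0},{"gripper":255,"x":25.6,"y":-22.7,"z":0,"ax":0,"ay":0,"az":0},{"gripper":255,"x":25.6,"y":-22.7,"z":0,"ax":0,"ay":0,"az":0},{"gripper":255,"x":25.6,"y":-22.7,"z":0,"ax":0,"ay":0,"az":0},{"gripper":255,"x":25.6,"y":-22.7,"z":0,"ax":0,"ay":0,"az":0},{"gripper":255,"x":25.6,"y":-22.7,"z":0,"ax":0,"ay":0,"az":0}]'
python3 -m pendant '[{"gripper":255,"x":0,"y":0,"z":0,"ax":0,"ay":0,"az":-0.1158},{"gripper":255,"x":0,"y":0,"z":0,"ax":0,"ay":0,"az":-0.1158},{"gripper":255,"x":0,"y":0,"z":0,"ax":0,"ay":0,"az":-0.1158},{"gripper":255,"x":0,"y":0,"z":0,"ax":0,"ay":0,"az":-0.1158},{"gripper":255,"x":0,"y":0,"z":0,"ax":0,"ay":0,"az":-0.1158},{"gripper":255,"x":0,"y":0,"z":0,"ax":0,"ay":0,"az":-0.1158},{"gripper":255,"x":0,"y":0,"z":0,"ax":0,"ay":0,"az":-0.1158},{"gripper":255,"x":0,"y":0,"z":0,"ax":0,"ay":0,"az":-0.1158},{"gripper":255,"x":0,"y":0,"z":0,"ax":0,"ay":0,"az":-0.1158},{"gripper":255,"x":0,"y":0,"z":0,"ax":0,"ay":0,"az":-0.1158},{"gripper":255,"x":0,"y":0,"z":0,"ax":0,"ay":-0.1,"az":0},{"gripper":255,"x":0,"y":0,"z":0,"ax":0,"ay":-0.1,"az":0},{"gripper":255,"x":0,"y":0,"z":0,"ax":0,"ay":-0.1,"az":0},{"gripper":255,"x":0,"y":0,"z":0,"ax":0,"ay":-0.1,"az":0},{"gripper":255,"x":0,"y":0,"z":0,"ax":0,"ay":-0.1,"az":0},{"gripper":255,"x":0,"y":0,"z":0,"ax":0,"ay":0,"az":0}]'
python3 - <<'E'
from station import *
import cv2
for n in ("side","top","wrist"):
    s=snapshot(n); cv2.imwrite(f"pics/{n}1.png",s["img"])
print(get_state()["joints"])
E
```

```text
time_s: 2.23
tool_pos: [0.5188, 0.0916, 0.2814]
orientation: [3.141, -0.0, 0.404]
wrist_force: [0.5, 0.1, 0.1]
opening: -0.0001
time_s: 3.57
tool_pos: [0.518, 0.0925, 0.2791]
orientation: [-3.137, 0.502, 1.568]
wrist_force: [-0.2, 0.9, -0.5]
opening: 0.0
[ 0.41585251  0.31032739  1.54934685 -0.45171434  1.50950679  0.50511849]
```

View pics/side1.png

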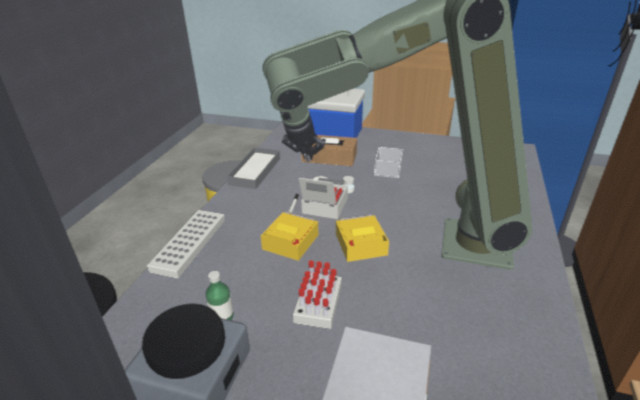

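View pics/wrist1.png

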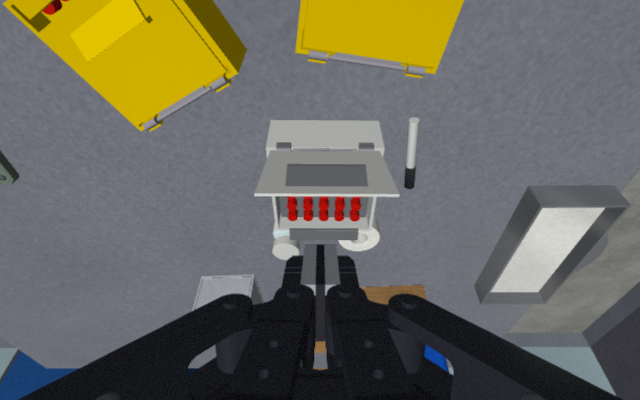

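View pics/top1.png

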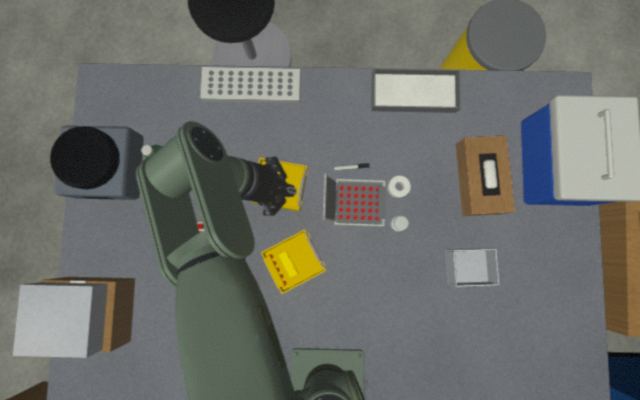

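```bash
python3 - <<'E'
from station import *
from h import *
import cv2
s=snapshot("wrist"); t=snapshot("top"); np.set_printoptions(precision=1,suppress=True)
im=s["img"].copy(); a=cv2.resize(im[110:260,240:420],None,fx=4.4,fy=4.4,interpolation=cv2.INTER_CUBIC)
cv2.imwrite("pics/wc1.png",a)
cx,cy,yaw=.5195,-.0823,np.radians(-90.6)
X=np.array([np.cos(yaw),np.sin(yaw),0]);Y=np.array([-X[1],X[0],0])
def W(x,y,z): return np.array([cx,cy,0])+X*x+Y*y+np.array([0,0,z])
for n,q in (("rimR",(-.07,.065,.055)),("rimL",(-.07,-.065,.055)),("baseR",(-.07,.065,0)),("baseL",(-.07,-.065,0)),("lipR",(.05,.045,.071)),("lipL",(.05,-.045,.071))):
    print(n,(proj(s,W(*q))-[240,110])*4.4)
for th in (1.7,1.8,1.9,2.0):
    e=lambda y:W(-.068+.11*np.cos(th)-.002*np.sin(th),y,.058+.11*np.sin(th)+.002*np.cos(th))
    print(th,(proj(s,e(.059))-[240,110])*4.4,(proj(s,e(-.059))-[240,110])*4.4,(proj(t,e(.059))-[300,160])*6.5,(proj(t,e(-.059))-[300,160])*6.5)
E
```

```text
rimR [627.3 159.7]
rimL [104.5 159.5]
baseR [602.2  40.1]
baseL [127.2  39.9]
lipR [516.  524.2]
lipL [211.1 524.1]
1.7 [677.9 446.9] [ 61.8 446.6] [205.5  90.7] [197.7 387.7]
1.8 [684.6 399. ] [ 55.9 398.7] [178.3  90.9] [170.1 387.2]
1.9 [690.5 346.2] [ 50.7 345.9] [151.8  91.6] [143.3 386.9]
2.0 [695.4 289.4] [ 46.4 289.1] [126.5  92.8] [117.7 386.8]
```

View pics/wc1.png

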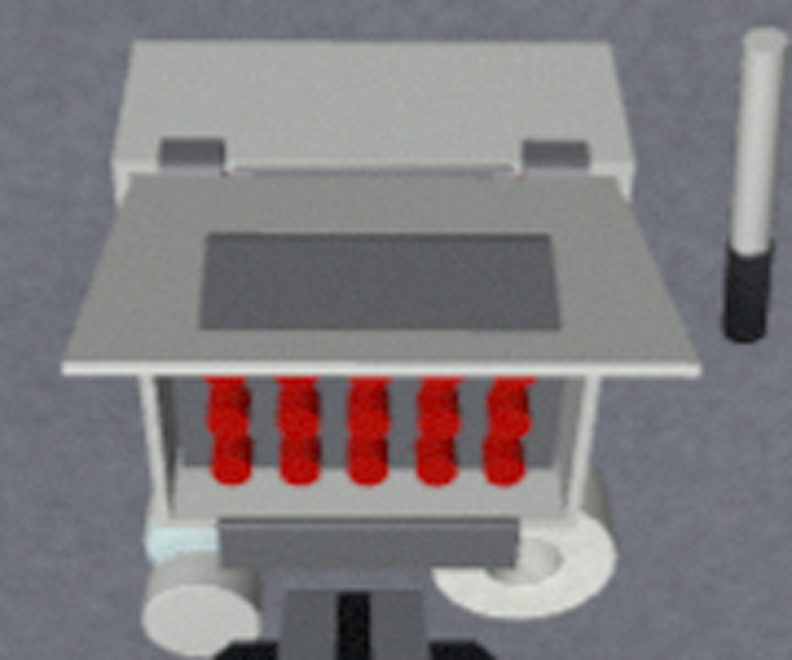

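The picture shows the cover's free edge at crop (62–700, 360), which gives an angle of about 1.86. The base corners are within about 2 mm of the model. Next I'll work out the tip path.

```bash
cat > path.py <<'E'
import numpy as np
Hy,Hz=-0.0143,0.058   # hinge world
def tcp(th,t,r,off=0,half=.011):
    d=np.array([np.cos(th),np.sin(th)]);n=np.array([-np.sin(th),np.cos(th)])
    C=np.array([-Hy,Hz])+d*r+n*(.002+off)
    P=C+half*np.array([-np.cos(t),-np.sin(t)])
    return np.array([-P[0],P[1]])  # world y,z
def rel(P0,t0,P1):   # world yz shift -> tool x,z at tilt t0
    d=P1-P0; x=np.array([np.cos(t0),-np.sin(t0)]); z=np.array([-np.sin(t0),-np.cos(t0)])
    return d@x*1e3,d@z*1e3
E
python3 - <<'E'
from path import *
P=np.array([.0925,.2791]);t=.502
def go(th,t1,r,off):
    global P,t
    Q=tcp(th,t1,r,off); x,z=rel(P,t,Q); print(f"th {th:.2f} t {t1:.2f} tcp {Q.round(4)}  x {x:.1f} z {z:.1f} ay {-(t1-t):.3f}"); P=Q;t=t1
go(1.86,.5,40e-3,.035)
go(1.86,.5,40e-3,.012)
n=16
for i in range(1,n+1):
    th=1.86*(1-i/n)
    go(th,min(.5,max(0,(th-.3)*.5)),40e-3,0)
E
```

```text
th 1.86 t 0.50 tcp [0.0422 0.0805]  x 51.5 z 198.3 ay 0.002
th 1.86 t 0.50 tcp [0.0202 0.0871]  x -22.5 z 4.8 ay -0.000
th 1.74 t 0.50 tcp [0.0042 0.0918]  x -16.3 z 3.5 ay -0.000
th 1.63 t 0.50 tcp [-0.0004  0.0925]  x -4.4 z 1.5 ay -0.000
th 1.51 t 0.50 tcp [-0.005   0.0928]  x -4.2 z 2.0 ay -0.000
th 1.40 t 0.50 tcp [-0.0097  0.0925]  x -3.9 z 2.5 ay -0.000
th 1.28 t 0.49 tcp [-0.0142  0.0917]  x -3.6 z 2.8 ay 0.011
th 1.16 t 0.43 tcp [-0.0184  0.0909]  x -3.3 z 2.7 ay 0.058
th 1.05 t 0.37 tcp [-0.0224  0.0896]  x -3.1 z 2.8 ay 0.058
th 0.93 t 0.32 tcp [-0.0262  0.0879]  x -2.9 z 3.0 ay 0.058
th 0.81 t 0.26 tcp [-0.0297  0.0857]  x -2.7 z 3.2 ay 0.058
th 0.70 t 0.20 tcp [-0.0329  0.0831]  x -2.4 z 3.3 ay 0.058
th 0.58 t 0.14 tcp [-0.0357  0.0801]  x -2.2 z 3.5 ay 0.058
th 0.47 t 0.08 tcp [-0.0382  0.0768]  x -2.0 z 3.6 ay 0.058
th 0.35 t 0.02 tcp [-0.0402  0.0733]  x -1.7 z 3.7 ay 0.058
th 0.23 t 0.00 tcp [-0.0418  0.0692]  x -1.5 z 4.2 ay 0.024
th 0.12 t 0.00 tcp [-0.0428  0.0646]  x -1.0 z 4.5 ay 0.000
th 0.00 t 0.00 tcp [-0.0433  0.06  ]  x -0.5 z 4.6 ay 0.000
```

```bash
python3 - <<'E'
from path import *
P=np.array([.0925,.2791]);t=.502
def go(th,t1,r,off):
    global P,t
    Q=tcp(th,t1,r,off); x,z=rel(P,t,Q); print(f"th {th:.2f} t {t1:.2f} tcp {Q.round(4)}  x {x:.1f} z {z:.1f} ay {-(t1-t):.3f}"); P=Q;t=t1
R=48e-3
go(1.86,.5,R,.024)
go(1.86,.5,R,.012)
n=20
for i in range(1,n+1):
    th=1.86*(1-i/n)
    go(th,min(.5,max(0,(th-.3)*.5)),R,0)
E
python3 -m pendant '[{"gripper":255,"x":4,"y":2.5,"z":20,"ax":0,"ay":0,"az":0},{"gripper":255,"x":4,"y":0,"z":20,"ax":0,"ay":0,"az":0},{"gripper":255,"x":4,"y":0,"z":20,"ax":0,"ay":0,"az":0},{"gripper":255,"x":4,"y":0,"z":20,"ax":0,"ay":0,"az":0},{"gripper":255,"x":4,"y":0,"z":20,"ax":0,"ay":0,"az":0},{"gripper":255,"x":4,"y":0,"z":20,"ax":0,"ay":0,"az":0},{"gripper":255,"x":4,"y":0,"z":20,"ax":0,"ay":0,"az":0},{"gripper":255,"x":4,"y":0,"z":20,"ax":0,"ay":0,"az":0},{"gripper":255,"x":2,"y":0,"z":15,"ax":0,"ay":0,"az":0},{"gripper":255,"x":0,"y":0,"z":0,"ax":0,"ay":0,"az":0}]'
```

```text
th 1.86 t 0.50 tcp [0.034  0.0913]  x 39.0 z 192.8 ay 0.002
th 1.86 t 0.50 tcp [0.0225 0.0947]  x -11.7 z 2.5 ay -0.000
th 1.77 t 0.50 tcp [0.0067 0.0994]  x -16.1 z 3.5 ay -0.000
th 1.67 t 0.50 tcp [0.0023 0.1003]  x -4.3 z 1.4 ay -0.000
th 1.58 t 0.50 tcp [-0.0022  0.1007]  x -4.1 z 1.7 ay -0.000
th 1.49 t 0.50 tcp [-0.0066  0.1007]  x -3.9 z 2.1 ay -0.000
th 1.40 t 0.50 tcp [-0.0111  0.1003]  x -3.7 z 2.5 ay -0.000
th 1.30 t 0.50 tcp [-0.0155  0.0995]  x -3.5 z 2.8 ay -0.000
th 1.21 t 0.45 tcp [-0.0195  0.0988]  x -3.2 z 2.6 ay 0.045
th 1.12 t 0.41 tcp [-0.0235  0.0976]  x -3.1 z 2.8 ay 0.046
th 1.02 t 0.36 tcp [-0.0273  0.0961]  x -2.9 z 2.9 ay 0.046
th 0.93 t 0.32 tcp [-0.0309  0.0943]  x -2.7 z 3.0 ay 0.046
th 0.84 t 0.27 tcp [-0.0344  0.0921]  x -2.6 z 3.1 ay 0.047
th 0.74 t 0.22 tcp [-0.0375  0.0896]  x -2.4 z 3.3 ay 0.046
th 0.65 t 0.18 tcp [-0.0404  0.0868]  x -2.2 z 3.4 ay 0.047
th 0.56 t 0.13 tcp [-0.0431  0.0837]  x -2.0 z 3.5 ay 0.046
th 0.47 t 0.08 tcp [-0.0453  0.0804]  x -1.8 z 3.6 ay 0.047
th 0.37 t 0.04 tcp [-0.0473  0.0769]  x -1.7 z 3.6 ay 0.047
th 0.28 t 0.00 tcp [-0.0489  0.0731]  x -1.5 z 3.8 ay 0.036
th 0.19 t 0.00 tcp [-0.0501  0.0688]  x -1.2 z 4.3 ay 0.000
th 0.09 t 0.00 tcp [-0.0509  0.0644]  x -0.8 z 4.4 ay 0.000
th 0.00 t 0.00 tcp [-0.0513  0.06  ]  x -0.4 z 4.4 ay 0.000
time_s: 4.65
tool_pos: [0.5187, 0.0336, 0.1097]
orientation: [-3.137, 0.501, 1.561]
wrist_force: [-1.1, -0.1, -1.2]
opening: 0.0004
```

```bash
python3 -m pendant '[{"gripper":255,"x":-1,"y":0,"z":9,"ax":0,"ay":0,"az":0},{"gripper":255,"x":-1,"y":0,"z":9,"ax":0,"ay":0,"az":0},{"gripper":255,"x":0,"y":0,"z":0,"ax":0,"ay":0,"az":0}]'
python3 - <<'E'
from station import *
import cv2
s=snapshot("side"); cv2.imwrite("pics/s2.png",cv2.resize(s["img"][140:240,240:400],None,fx=5,fy=5,interpolation=cv2.INTER_CUBIC))
s=snapshot("wrist"); cv2.imwrite("pics/w2.png",s["img"])
E
```

```text
time_s: 4.9
tool_pos: [0.5199, 0.0243, 0.0963]
orientation: [-3.141, 0.5, 1.561]
wrist_force: [0.2, -0.3, -0.6]
opening: -0.0002
```

View pics/s2.png

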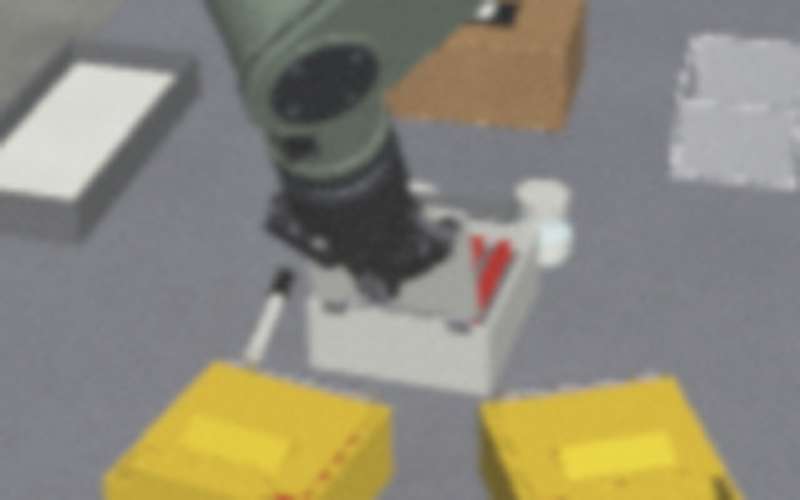

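View pics/w2.png

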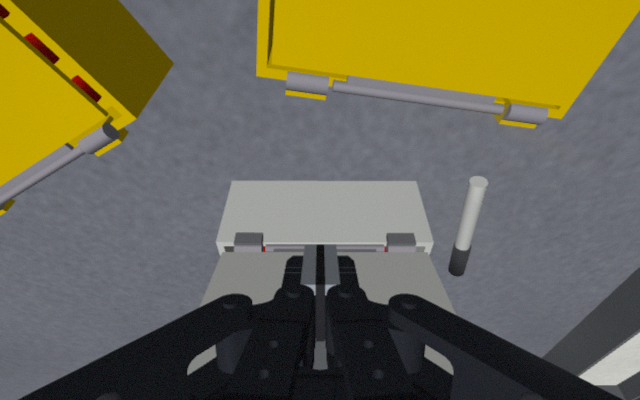

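```bash
python3 -m pendant '[{"gripper":255,"x":-3,"y":0,"z":1,"ax":0,"ay":0,"az":0},{"gripper":255,"x":-3,"y":0,"z":1,"ax":0,"ay":0,"az":0},{"gripper":255,"x":-3,"y":0,"z":1,"ax":0,"ay":0,"az":0},{"gripper":255,"x":-2,"y":0,"z":0.6,"ax":0,"ay":0,"az":0},{"gripper":255,"x":-2,"y":0,"z":0.6,"ax":0,"ay":0,"az":0},{"gripper":255,"x":-2,"y":0,"z":0.7,"ax":0,"ay":0,"az":0},{"gripper":255,"x":-2,"y":0,"z":0.7,"ax":0,"ay":0,"az":0},{"gripper":255,"x":-2,"y":0,"z":0.7,"ax":0,"ay":0,"az":0},{"gripper":255,"x":-2,"y":0,"z":0.7,"ax":0,"ay":0,"az":0},{"gripper":255,"x":0,"y":0,"z":0,"ax":0,"ay":0,"az":0}]'
python3 -m pendant '[{"gripper":255,"x":-2,"y":0,"z":0.8,"ax":0,"ay":0,"az":0},{"gripper":255,"x":-2,"y":0,"z":0.9,"ax":0,"ay":0,"az":0},{"gripper":255,"x":-2,"y":0,"z":1,"ax":0,"ay":0,"az":0},{"gripper":255,"x":-2,"y":0,"z":1,"ax":0,"ay":0,"az":0},{"gripper":255,"x":-2,"y":0,"z":1.2,"ax":0,"ay":0,"az":0},{"gripper":255,"x":-2,"y":0,"z":1.2,"ax":0,"ay":0,"az":0},{"gripper":255,"x":0,"y":0,"z":0,"ax":0,"ay":0,"az":0}]'
python3 - <<'E'
from station import *
import cv2
s=snapshot("side"); cv2.imwrite("pics/s3.png",cv2.resize(s["img"][140:240,240:400],None,fx=5,fy=5,interpolation=cv2.INTER_CUBIC))
s=snapshot("top"); cv2.imwrite("pics/t3.png",cv2.resize(s["img"][160:240,300:420],None,fx=6.5,fy=6.5,interpolation=cv2.INTER_CUBIC))
E
```

```text
time_s: 5.83
tool_pos: [0.52, 0.0032, 0.1006]
orientation: [-3.142, 0.5, 1.562]
wrist_force: [-0.5, 0.4, 0.6]
opening: -0.0003
time_s: 6.42
tool_pos: [0.5199, -0.0103, 0.1009]
orientation: [-3.142, 0.5, 1.561]
wrist_force: [-0.3, -0.2, -0.0]
opening: -0.0002
```

View pics/s3.png

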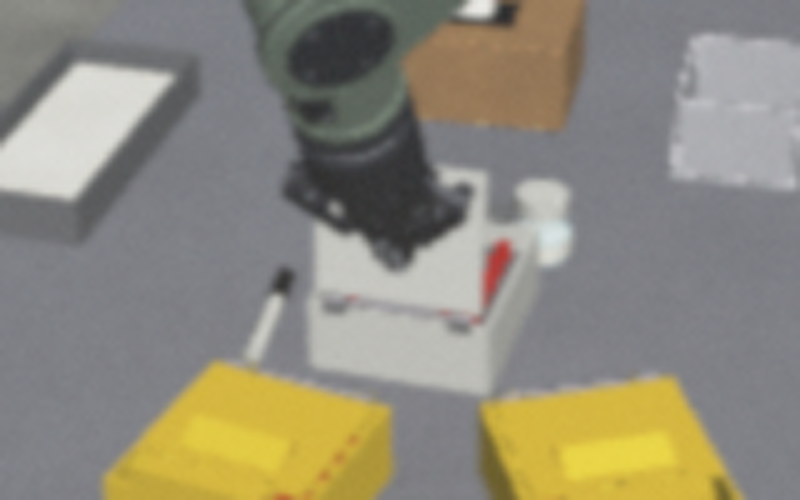

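View pics/t3.png

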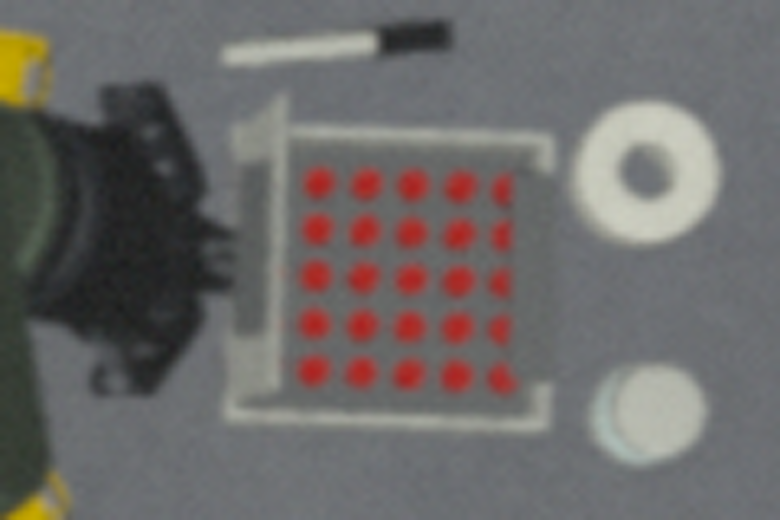

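```bash
python3 -m pendant '[{"gripper":255,"x":-2,"y":0,"z":1.6,"ax":0,"ay":0,"az":0},{"gripper":255,"x":-1.8,"y":0,"z":1.6,"ax":0,"ay":0,"az":0},{"gripper":255,"x":-1.6,"y":0,"z":1.3,"ax":0,"ay":0.022,"az":0},{"gripper":255,"x":-1.6,"y":0,"z":1.3,"ax":0,"ay":0.023,"az":0},{"gripper":255,"x":-1.6,"y":0,"z":1.4,"ax":0,"ay":0.023,"az":0},{"gripper":255,"x":-1.5,"y":0,"z":1.4,"ax":0,"ay":0.023,"az":0},{"gripper":255,"x":-1.5,"y":0,"z":1.4,"ax":0,"ay":0.023,"az":0},{"gripper":255,"x":-1.4,"y":0,"z":1.5,"ax":0,"ay":0.023,"az":0},{"gripper":255,"x":-1.4,"y":0,"z":1.5,"ax":0,"ay":0.023,"az":0},{"gripper":255,"x":-1.3,"y":0,"z":1.5,"ax":0,"ay":0.023,"az":0},{"gripper":255,"x":0,"y":0,"z":0,"ax":0,"ay":0,"az":0}]'
python3 -m pendant '[{"gripper":255,"x":-1.3,"y":0,"z":1.5,"ax":0,"ay":0.023,"az":0},{"gripper":255,"x":-1.3,"y":0,"z":1.6,"ax":0,"ay":0.023,"az":0},{"gripper":255,"x":-1.2,"y":0,"z":1.6,"ax":0,"ay":0.023,"az":0},{"gripper":255,"x":-1.2,"y":0,"z":1.7,"ax":0,"ay":0.023,"az":0},{"gripper":255,"x":-1.1,"y":0,"z":1.7,"ax":0,"ay":0.023,"az":0},{"gripper":255,"x":-1.1,"y":0,"z":1.7,"ax":0,"ay":0.023,"az":0},{"gripper":255,"x":-1,"y":0,"z":1.7,"ax":0,"ay":0.023,"az":0},{"gripper":255,"x":-1,"y":0,"z":1.8,"ax":0,"ay":0.023,"az":0},{"gripper":255,"x":0,"y":0,"z":0,"ax":0,"ay":0,"az":0}]'
python3 - <<'E'
from station import *
import cv2
s=snapshot("side"); cv2.imwrite("pics/s4.png",cv2.resize(s["img"][140:240,240:400],None,fx=5,fy=5,interpolation=cv2.INTER_CUBIC))
s=snapshot("top"); cv2.imwrite("pics/t4.png",cv2.resize(s["img"][160:240,300:420],None,fx=6.5,fy=6.5,interpolation=cv2.INTER_CUBIC))
E
```

```text
time_s: 7.43
tool_pos: [0.5197, -0.031, 0.0948]
orientation: [3.141, 0.316, 1.56]
wrist_force: [-0.4, 1.3, 0.6]
opening: -0.0003
time_s: 8.18
tool_pos: [0.5197, -0.0428, 0.0839]
orientation: [3.141, 0.133, 1.56]
wrist_force: [0.2, 0.9, 1.1]
opening: -0.0002
```

View pics/s4.png

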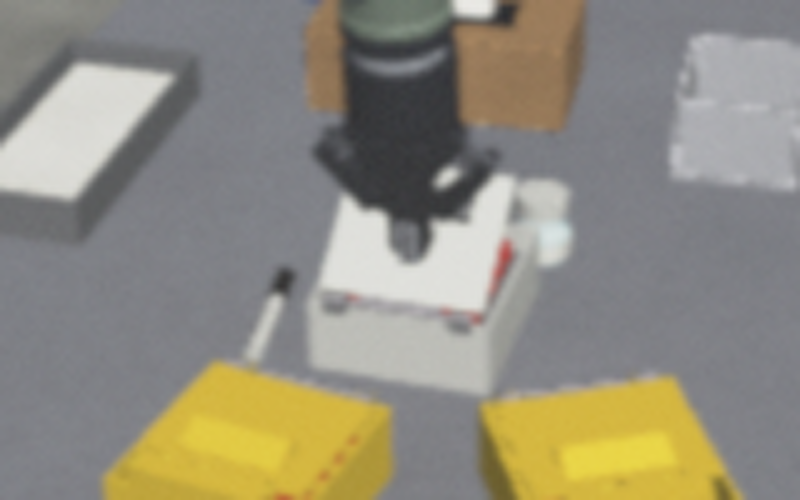

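View pics/t4.png

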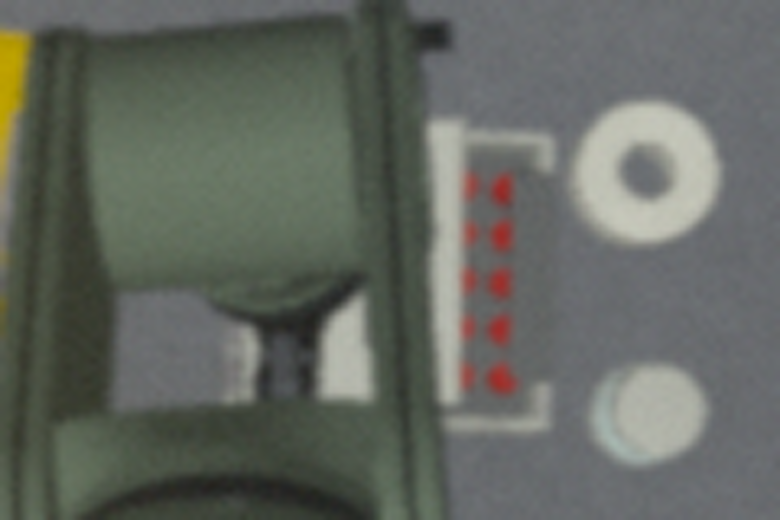

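```bash
python3 - <<'E'
from station import *
from h import *
import cv2
t=snapshot("top");s=snapshot("side")
np.set_printoptions(precision=4,suppress=True)
def ax(c,u,v,x):
    o,d=ray(c,u,v); return o+d*(x-o[0])/d[0]
# edge line seen in top (col 466) -> p vs z ; side right corner
for z in (.08,.09,.1,.11,.12): 
    P=at_z(t,300+467/6.5-.5,160+300/6.5,z); print(z,P, "r",np.hypot(-P[1]-.0143,z-.058),"th",np.arctan2(z-.058,-P[1]-.0143))
for x in (.460,.463): print(ax(s,240+515/5-.5,140+177/5-.5,x))
cv2.imwrite("pics/s4b.png",cv2.resize(s["img"][165:215,290:360],None,fx=11,fy=11,interpolation=cv2.INTER_CUBIC))
E
```

```text
0.08 [ 0.5064 -0.1126  0.08  ] r 0.10077029069668439 th 0.22009088265993518
0.09 [ 0.5054 -0.1114  0.09  ] r 0.10219653774526657 th 0.31847872988539266
0.1 [ 0.5044 -0.1101  0.1   ] r 0.10457963831905093 th 0.41327178862179187
0.11 [ 0.5034 -0.1088  0.11  ] r 0.10785618553687912 th 0.5030768838418453
0.12 [ 0.5024 -0.1075  0.12  ] r 0.1119477572351777 th 0.5869568388814872
[ 0.46   -0.0859  0.1316]
[ 0.463  -0.0982  0.1242]
```

View pics/s4b.png

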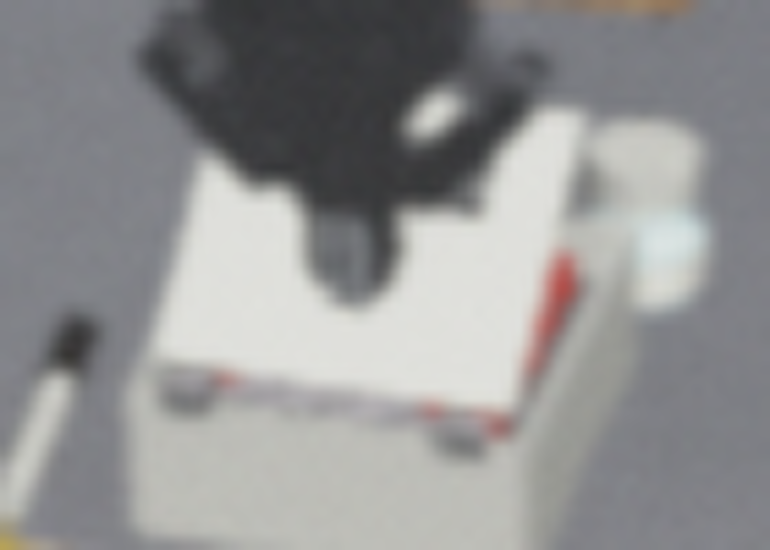

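```bash
python3 -m pendant '[{"gripper":255,"x":-0.9,"y":0,"z":1.8,"ax":0,"ay":0.023,"az":0},{"gripper":255,"x":-0.9,"y":0,"z":1.8,"ax":0,"ay":0.023,"az":0},{"gripper":255,"x":-0.9,"y":0,"z":1.8,"ax":0,"ay":0.023,"az":0},{"gripper":255,"x":-0.8,"y":0,"z":1.8,"ax":0,"ay":0.023,"az":0},{"gripper":255,"x":-0.8,"y":0,"z":1.9,"ax":0,"ay":0.02,"az":0},{"gripper":255,"x":-0.7,"y":0,"z":1.9,"ax":0,"ay":0.018,"az":0},{"gripper":255,"x":-0.6,"y":0,"z":2.1,"ax":0,"ay":0,"az":0},{"gripper":255,"x":-0.6,"y":0,"z":2.1,"ax":0,"ay":0,"az":0},{"gripper":255,"x":-0.4,"y":0,"z":2.2,"ax":0,"ay":0,"az":0},{"gripper":255,"x":-0.4,"y":0,"z":2.2,"ax":0,"ay":0,"az":0},{"gripper":255,"x":-0.2,"y":0,"z":1.5,"ax":0,"ay":0,"az":0},{"gripper":255,"x":0,"y":0,"z":0,"ax":0,"ay":0,"az":0}]'
python3 -m pendant '[{"gripper":255,"x":0,"y":0,"z":0.8,"ax":0,"ay":0,"az":0},{"gripper":255,"x":0,"y":0,"z":0.8,"ax":0,"ay":0,"az":0},{"gripper":255,"x":0,"y":0,"z":0,"ax":0,"ay":0,"az":0}]'
```

```text
time_s: 9.38
tool_pos: [0.5197, -0.0502, 0.0628]
orientation: [-3.142, 0.004, 1.562]
wrist_force: [0.1, -1.4, 2.6]
opening: -0.0003
time_s: 9.63
tool_pos: [0.5197, -0.0503, 0.0615]
orientation: [3.141, 0.003, 1.562]
wrist_force: [-0.3, -1.4, 1.3]
opening: -0.0002
```

```bash
python3 -m pendant '[{"gripper":255,"x":0,"y":0,"z":0.8,"ax":0,"ay":0,"az":0},{"gripper":255,"x":0,"y":0,"z":0.8,"ax":0,"ay":0,"az":0},{"gripper":255,"x":0,"y":0,"z":0,"ax":0,"ay":0,"az":0}]'; python3 -m pendant '[{"gripper":255,"x":0,"y":0,"z":0.5,"ax":0,"ay":0,"az":0},{"gripper":255,"x":0,"y":0,"z":0,"ax":0,"ay":0,"az":0}]'
python3 - <<'E'
from station import *
import cv2
s=snapshot("side"); cv2.imwrite("pics/s5.png",cv2.resize(s["img"][165:215,290:360],None,fx=11,fy=11,interpolation=cv2.INTER_CUBIC))
s=snapshot("top"); cv2.imwrite("pics/t5.png",cv2.resize(s["img"][160:240,300:420],None,fx=6.5,fy=6.5,interpolation=cv2.INTER_CUBIC))
E
```

```text
time_s: 9.88
tool_pos: [0.5197, -0.0503, 0.0599]
orientation: [3.141, 0.003, 1.562]
wrist_force: [0.1, -2.1, 3.4]
opening: 0.0
time_s: 10.05
tool_pos: [0.5197, -0.0503, 0.0598]
orientation: [3.141, 0.003, 1.562]
wrist_force: [-1.0, -2.5, 5.9]
opening: -0.0001
```

View pics/s5.png

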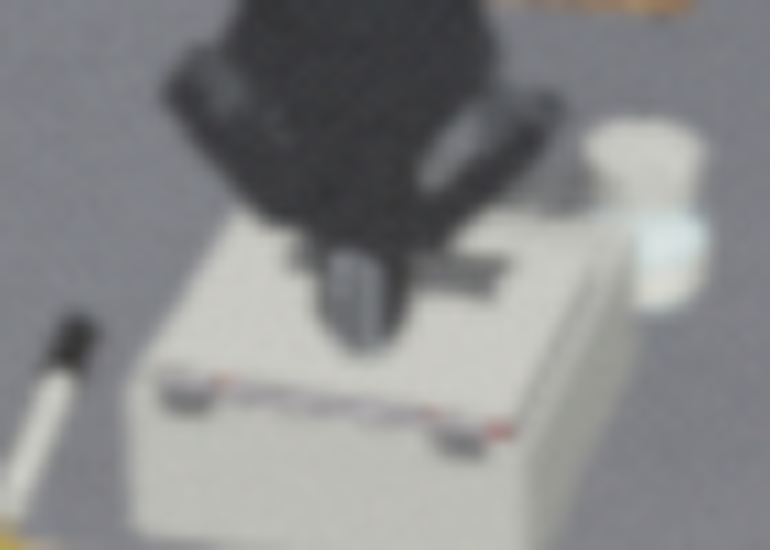

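View pics/t5.png

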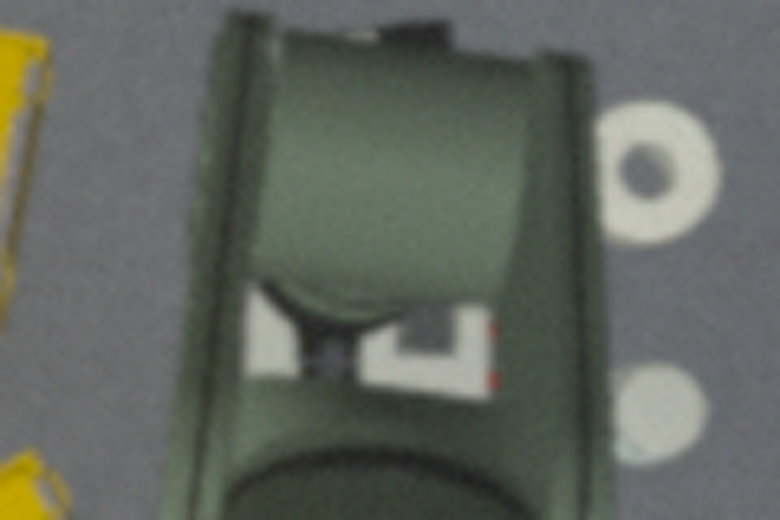

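```bash
python3 -m pendant '[{"gripper":255,"x":-2,"y":0,"z":0,"ax":0,"ay":0,"az":0},{"gripper":255,"x":-2,"y":0,"z":0,"ax":0,"ay":0,"az":0},{"gripper":255,"x":-2,"y":0,"z":0,"ax":0,"ay":0,"az":0},{"gripper":255,"x":-2,"y":0,"z":0,"ax":0,"ay":0,"az":0},{"gripper":255,"x":-2,"y":0,"z":0,"ax":0,"ay":0,"az":0}]';python3 -m pendant '[{"gripper":255,"x":-2,"y":0,"z":0,"ax":0,"ay":0,"az":0},{"gripper":255,"x":-2,"y":0,"z":0,"ax":0,"ay":0,"az":0},{"gripper":255,"x":-2,"y":0,"z":0,"ax":0,"ay":0,"az":0},{"gripper":255,"x":-2,"y":0,"z":0,"ax":0,"ay":0,"az":0},{"gripper":255,"x":-2,"y":0,"z":0,"ax":0,"ay":0,"az":0}]'
python3 - <<'E'
from station import *
import cv2
s=snapshot("top"); cv2.imwrite("pics/t6.png",cv2.resize(s["img"][160:240,300:420],None,fx=6.5,fy=6.5,interpolation=cv2.INTER_CUBIC))
E
```

```text
time_s: 10.57
tool_pos: [0.5196, -0.0593, 0.0598]
orientation: [3.141, 0.001, 1.561]
wrist_force: [-1.4, 1.7, 4.9]
opening: 0.0001
time_s: 10.98
tool_pos: [0.5195, -0.0695, 0.0597]
orientation: [3.141, 0.002, 1.561]
wrist_force: [-0.5, 2.8, 4.9]
opening: -0.0002
```

View pics/t6.png

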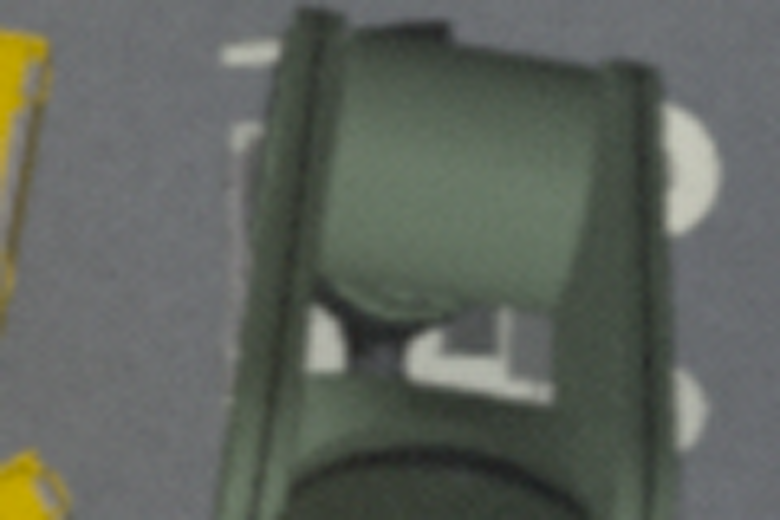

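The flat cover already slid about 19–20 mm by friction. The catch is now at crop cols 442–503, with its edge under the dark lip from col 510. The carrier's left edge is still at col 232. I'll keep going gently to the step.

```bash
python3 -m pendant '[{"gripper":255,"x":-2,"y":0,"z":0,"ax":0,"ay":0,"az":0},{"gripper":255,"x":-2,"y":0,"z":0,"ax":0,"ay":0,"az":0},{"gripper":255,"x":-2,"y":0,"z":0,"ax":0,"ay":0,"az":0},{"gripper":255,"x":-2,"y":0,"z":0,"ax":0,"ay":0,"az":0}]';python3 -m pendant '[{"gripper":255,"x":-2,"y":0,"z":0,"ax":0,"ay":0,"az":0},{"gripper":255,"x":-2,"y":0,"z":0,"ax":0,"ay":0,"az":0},{"gripper":255,"x":-2,"y":0,"z":0,"ax":0,"ay":0,"az":0},{"gripper":255,"x":-2,"y":0,"z":0,"ax":0,"ay":0,"az":0}]';python3 -m pendant '[{"gripper":255,"x":-1.5,"y":0,"z":0,"ax":0,"ay":0,"az":0},{"gripper":255,"x":-1,"y":0,"z":0,"ax":0,"ay":0,"az":0},{"gripper":255,"x":-1,"y":0,"z":0,"ax":0,"ay":0,"az":0}]'
python3 - <<'E'
from station import *
import cv2
s=snapshot("top"); cv2.imwrite("pics/t7.png",cv2.resize(s["img"][160:240,300:420],None,fx=6.5,fy=6.5,interpolation=cv2.INTER_CUBIC))
s=snapshot("side"); cv2.imwrite("pics/s7.png",cv2.resize(s["img"][165:215,290:360],None,fx=11,fy=11,interpolation=cv2.INTER_CUBIC))
E
```

```text
time_s: 11.37
tool_pos: [0.5195, -0.0778, 0.0596]
orientation: [3.141, 0.002, 1.561]
wrist_force: [0.5, 2.9, 5.0]
opening: 0.0005
time_s: 11.7
tool_pos: [0.5193, -0.0863, 0.0595]
orientation: [-3.142, 0.003, 1.562]
wrist_force: [0.1, 2.6, 3.4]
opening: 0.0
time_s: 11.95
tool_pos: [0.5192, -0.0898, 0.0595]
orientation: [-3.142, 0.003, 1.562]
wrist_force: [0.0, 3.1, 3.7]
opening: 0.0002
```

View pics/t7.png

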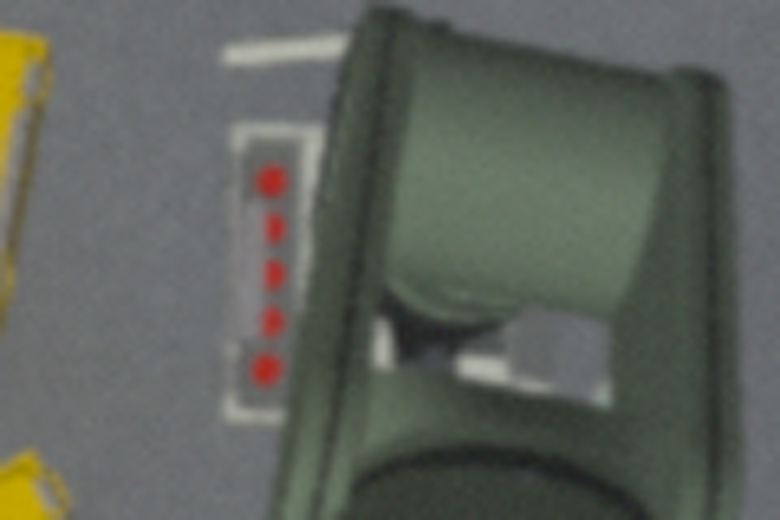

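View pics/s7.png

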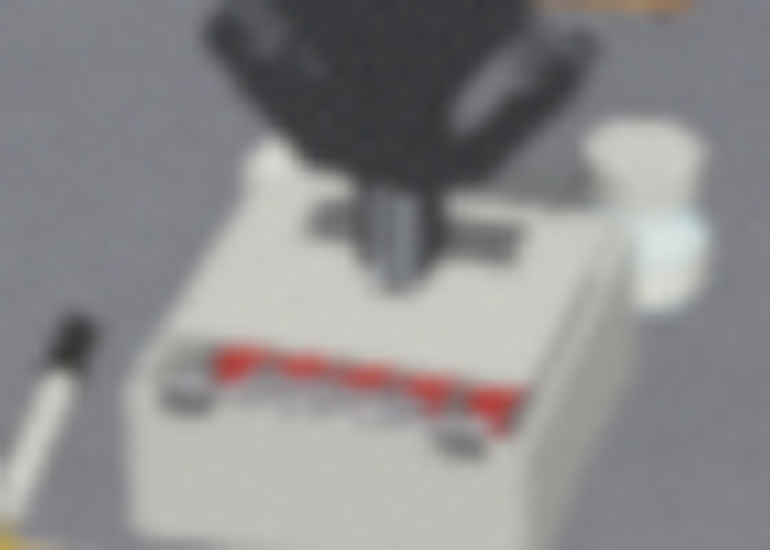

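```bash
for i in 1; do python3 -m pendant '[{"gripper":255,"x":-1,"y":0,"z":0,"ax":0,"ay":0,"az":0},{"gripper":255,"x":-1,"y":0,"z":0,"ax":0,"ay":0,"az":0},{"gripper":255,"x":0,"y":0,"z":0,"ax":0,"ay":0,"az":0}]'; done; python3 -m pendant '[{"gripper":255,"x":-1,"y":0,"z":0,"ax":0,"ay":0,"az":0},{"gripper":255,"x":0,"y":0,"z":0,"ax":0,"ay":0,"az":0}]'; python3 -m pendant '[{"gripper":255,"x":-1,"y":0,"z":0,"ax":0,"ay":0,"az":0},{"gripper":255,"x":0,"y":0,"z":0,"ax":0,"ay":0,"az":0}]'
python3 - <<'E'
from station import *
import cv2
s=snapshot("top"); cv2.imwrite("pics/t8.png",cv2.resize(s["img"][160:240,300:420],None,fx=6.5,fy=6.5,interpolation=cv2.INTER_CUBIC))
E
```

```text
time_s: 12.3
tool_pos: [0.5192, -0.0918, 0.0595]
orientation: [-3.141, 0.003, 1.562]
wrist_force: [0.1, 2.2, 3.8]
opening: 0.0
time_s: 12.47
tool_pos: [0.5192, -0.0928, 0.0595]
orientation: [-3.141, 0.003, 1.562]
wrist_force: [-1.1, 1.7, 3.6]
opening: 0.0003
time_s: 12.63
tool_pos: [0.5192, -0.0938, 0.0595]
orientation: [-3.141, 0.003, 1.562]
wrist_force: [-0.9, 2.2, 3.0]
opening: -0.0002
```

View pics/t8.png

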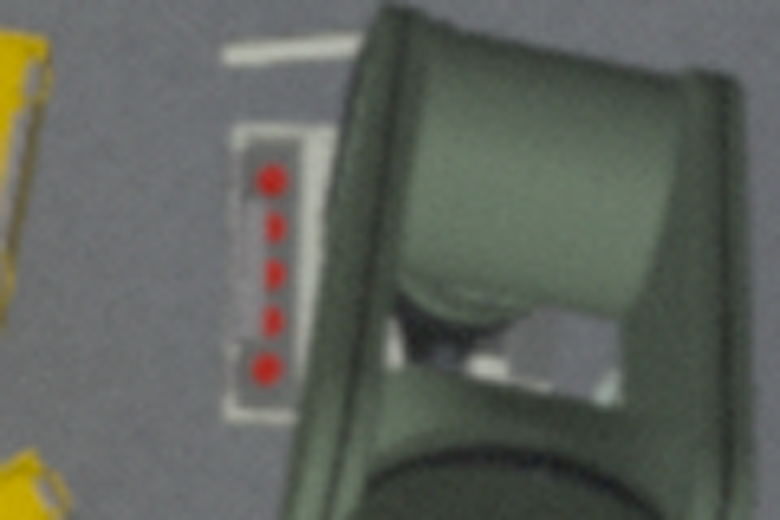

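```bash
python3 -m pendant '[{"gripper":255,"x":-1,"y":0,"z":0,"ax":0,"ay":0,"az":0},{"gripper":255,"x":0,"y":0,"z":0,"ax":0,"ay":0,"az":0}]'; python3 -m pendant '[{"gripper":255,"x":-1,"y":0,"z":0,"ax":0,"ay":0,"az":0},{"gripper":255,"x":0,"y":0,"z":0,"ax":0,"ay":0,"az":0}]'
python3 - <<'E'
from station import *
import cv2
s=snapshot("wrist"); cv2.imwrite("pics/w8.png",s["img"])
s=snapshot("side"); cv2.imwrite("pics/s8.png",cv2.resize(s["img"][165:215,290:360],None,fx=11,fy=11,interpolation=cv2.INTER_CUBIC))
E
```

```text
time_s: 12.85
tool_pos: [0.5192, -0.0948, 0.0595]
orientation: [-3.141, 0.003, 1.562]
wrist_force: [-0.4, 2.1, 3.0]
opening: 0.0004
time_s: 13.02
tool_pos: [0.5192, -0.0954, 0.0595]
orientation: [-3.141, 0.002, 1.561]
wrist_force: [0.5, 3.9, 3.3]
opening: 0.0004
```

View pics/w8.png

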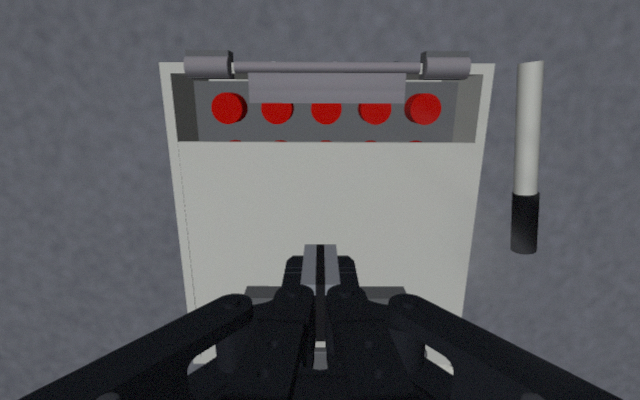

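View pics/s8.png

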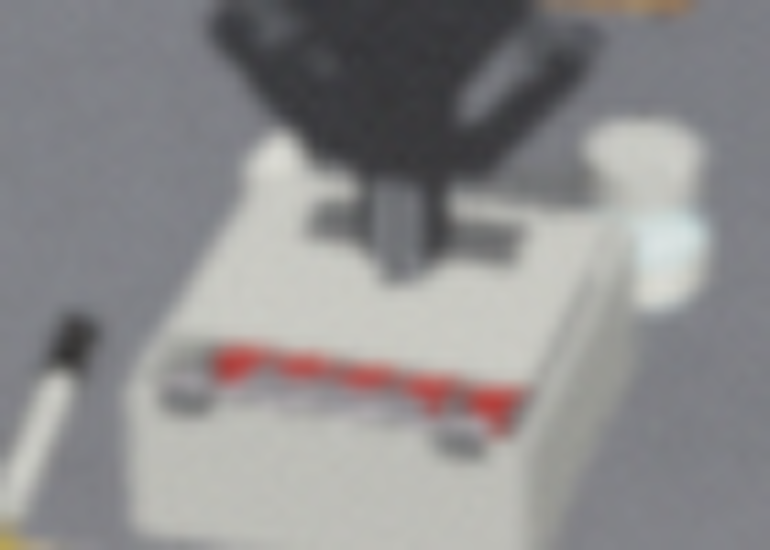

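```bash
python3 -m pendant '[{"gripper":255,"x":-0.5,"y":0,"z":0,"ax":0,"ay":0,"az":0},{"gripper":255,"x":0,"y":0,"z":0,"ax":0,"ay":0,"az":0}]'
```

```text
time_s: 13.28
tool_pos: [0.5191, -0.0955, 0.0595]
orientation: [-3.141, 0.002, 1.561]
wrist_force: [-0.1, 6.4, 3.7]
opening: -0.0001
```

It is at the end stop: 6.4 N, with no further travel. I'll unload by 0.7 mm and lift straight up.

```bash
python3 -m pendant '[{"gripper":255,"x":0.7,"y":0,"z":-0.3,"ax":0,"ay":0,"az":0},{"gripper":255,"x":0,"y":0,"z":-2,"ax":0,"ay":0,"az":0},{"gripper":255,"x":0,"y":0,"z":-4,"ax":0,"ay":0,"az":0},{"gripper":255,"x":0,"y":0,"z":-6,"ax":0,"ay":0,"az":0},{"gripper":255,"x":0,"y":0,"z":-15,"ax":0,"ay":0,"az":0},{"gripper":255,"x":0,"y":0,"z":-25,"ax":0,"ay":0,"az":0},{"gripper":255,"x":0,"y":0,"z":-30,"ax":0,"ay":0,"az":0},{"gripper":255,"x":10,"y":0,"z":-30,"ax":0,"ay":0,"az":0},{"gripper":255,"x":25,"y":0,"z":-20,"ax":0,"ay":0,"az":0},{"gripper":255,"x":30,"y":0,"z":-10,"ax":0,"ay":0,"az":0},{"gripper":255,"x":35,"y":0,"z":0,"ax":0,"ay":-0.1,"az":0},{"gripper":255,"x":35,"y":0,"z":0,"ax":0,"ay":-0.1,"az":0},{"gripper":255,"x":30,"y":0,"z":0,"ax":0,"ay":-0.1,"az":0},{"gripper":255,"x":20,"y":0,"z":0,"ax":0,"ay":-0.1,"az":0},{"gripper":255,"x":20,"y":0,"z":0,"ax":0,"ay":-0.1,"az":0},{"gripper":255,"x":0,"y":0,"z":0,"ax":0,"ay":0,"az":0}]'
python3 - <<'E'
from station import *
from h import *
import cv2
t=snapshot("top"); cv2.imwrite("pics/t9.png",cv2.resize(t["img"][160:240,300:420],None,fx=6.5,fy=6.5,interpolation=cv2.INTER_CUBIC))
s=snapshot("side"); cv2.imwrite("pics/s9.png",cv2.resize(s["img"][165:215,290:360],None,fx=11,fy=11,interpolation=cv2.INTER_CUBIC))
s=snapshot("wrist"); cv2.imwrite("pics/w9.png",s["img"])
E
```

```text
time_s: 14.62
tool_pos: [0.5207, 0.1118, 0.1746]
orientation: [-3.137, 0.507, 1.572]
wrist_force: [0.1, 0.4, -1.1]
opening: 0.0
```

View pics/t9.png

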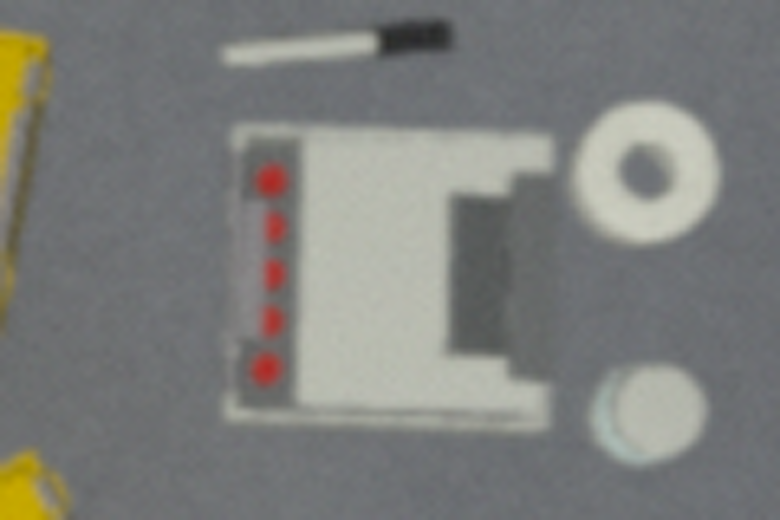

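View pics/s9.png

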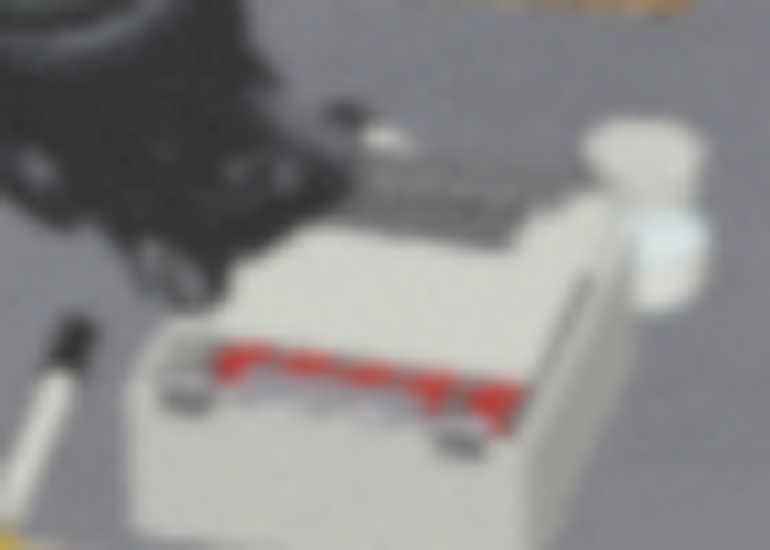

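View pics/w9.png

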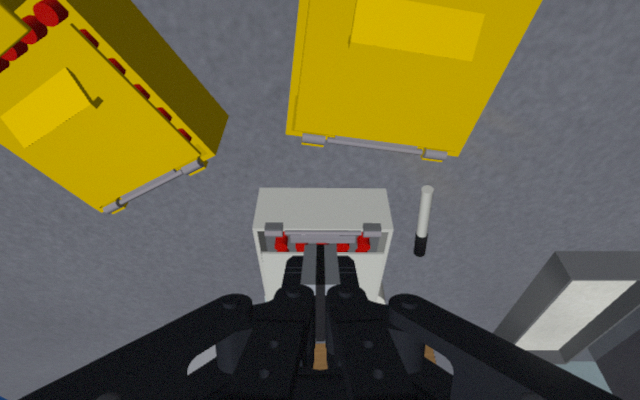

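The released cover stays closed. The grey lip lies over it along its full width (top crop cols 510–553), with the catch right up against the lip (cols 450–510). The carrier's corners and the neighbouring items are at the same pixels as at the start.

```bash
python3 - <<'E'
from station import *
print(get_state()["time_s"], job_done())
E
```

```text
the job is handed in; nothing more can be done
14.7667 None
```

The white carrier is closed, and the job was handed in at 14.8 s of the 48 s allowed. With the fingers shut, I pushed the standing cover over from its outer side until it lay flat. I then held it down with about 3–6 N and slid it towards the lip, first by fingertip friction and then by the catch's step, until it met its stop.

**At the stop:** the push rose to 6.4 N with no further travel. The fingertip was at y = -0.0955 m, against -0.0953 m predicted for fully home.

**After letting go:** the pictures show the cover staying down with the whole lip over its free edge and the catch right up against the lip. The carrier, marker, label roll and jar are at the same pixels as at the start, and the robot touches nothing.

**Checks that failed or disagreed:**
- The first three move commands were refused because each row needs all its keys. Nothing moved.
- The cover slid about 19 mm by fingertip friction before the step was reached. It was already flat by then, and its edge went under the lip.
- The wrist view put the carrier about 2 mm off the top-view fit, within the stated calibration.
- I did not measure the cover's final angle.

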